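# Find the box key that fits the jack-foot nut

### The arm

A 6-joint arm with a two-finger parallel gripper is mounted at the origin on the work surface; the furniture and walls round the work are solid. World frame = base frame: x ahead of the robot, y to its left, z up, the work surface at z = 0. Lengths are in m, angles in rad, forces in N, time in s.
With the tool pointing down it reaches from about 0.3 to 0.875 m from the base axis. Payload 6.4 kg.
Tool frame: the origin (TCP) lies on the centre line of the jaws, within the pads' length; the fingertips stand 11 mm ahead of it and the grasp point (between the pads) lies 8 mm behind it; x points along the fingers, y is the direction in which the jaws open and shut, and the axes are right-handed (so a half turn about x gives the same grasp; the last joint's range is limited). The gripper opens to 85 mm and grips with 20 to 120 N. Pads are 22 mm wide; open, the fingers measure 114 mm over their backs; the gripper's body (76 mm by 85 mm) begins 54 mm behind the grasp point. The pads swing forward as they close: fully open they stand 13 mm farther back than shut.
Start: joints at [-1.498, 0.181, 1.607, -0, 1.354, -0.206], TCP at [0.158, -0.553, 0.242] pointing down, gripper open.
Joint ranges: [-2.99, 2.99], [-0.89, 2.07], [0.3, 2.58], [-1.14, 4.28], [0, 2.63], [-3.12, 3.12]. Speed limits (rad/s): [2.57, 2.57, 3.01, 3.14, 3.14, 3.14].

### API

Orientations are given as a unit quaternion [w, x, y, z].
In Python, from bench import ctrl, camera, hand_in gives the robot as it stands. The module is installed in compiled form; this text tells all that it offers.
- The arm moves only by the tool drive_tool, never from a script. Its argument "increments" is a list of rows, each a list of 7 numbers: the shift along the tool's x, y, z in m, then the turn, a rotation vector about the tool's x, y, z in degrees, then the gripper's target within -1 to 1 (fully open at 1, half-way at 0, shut at -1). In form: [[dx, dy, dz, rx, ry, rz, claw], ...]. A call has 1 to 10 rows; each row shifts and turns the commanded pose from where the row before left it, along the tool's axes as they then stand; what a row does not reach is not made up. A row lasts 1/8 s, in which the tool goes at most 62.5 mm and 10.7 degrees, less where a joint would pass 70% of its speed; a pose out of reach is approached as far as the arm can. A call is refused whole if a number of a shift passes 0.0625 or a number of a turn 10.7, either way. A call with a gripper value outside its range is refused whole. The fingers move at their own pace and stop on an object; the grip force is fixed at half the most. Time passes only in rows, so rows that do not move let the fingers close. It gives the time, the measured TCP pose, the force and the opening at its end, in the units of the state.
- ctrl.get_obs(): the state, without advancing time (a new reading comes with each control period).
- camera(name): name is "side" or "top"; returns a dict with "img" (480x640x3 uint8, red, green, blue), "depth" (480x640 float32, m along the optical axis (not along the pixel's ray), 0 where there is no reading), "fx", "fy", "cx", "cy" (pixels), "world_from_camera" (4x4, takes a point from camera to world coordinates). Camera axes: x right, y down, z forward; pixel columns grow to the right and rows downward; lengths in m; the calibration is good to about 2 mm. A picture is of the moment at which its call begins.
- hand_in(): hands the job in, once; it reports no verdict.
The state is a dict: "time_s": time; "q": joint angles; "dq": joint speeds; "joint_efforts": joint torques, N m; "eef_pos": TCP position; "eef_rot": TCP orientation; "wrist_force": force on the tool from outside, world axes, zero at the start; "torque": the same for the moment, N m; "opening": opening from 0.0 (shut) to 1.0 (fully open).
Only numpy, scipy, OpenCV 4.12 (cv2) and the standard library are available. Lean on these libraries where they do the work, as an engineer would, in place of code of your own. Each camera call takes 0.05 s, during which the arm holds its last target.

### The job

One of the three shoe-jack feet stands on the white paper sheet. Find the box key in the tray that fits the nut of that foot, by trying them if need be, and stand any key that does not fit upright in the tray again. Finish with the fitting key pushed fully home over the nut and still held in the gripper, the two others standing in the tray, and leave the other things on the bench alone.

Things in the scene. Friction and masses are not known exactly. Their poses are not given: they have to be found in the camera images.
- sheet: plain white paper sheet 150 x 190 mm lying flat on the bench, origin at its middle; the jack foot on it is the one to work on (which one that is changes; the others stand over 0.15 m from its middle). The right key, within 10 degrees of the nut's flats (any of 6 ways), goes down to the recess floor; a smaller one stops on the nut, a larger one on the rim, foot 50 to 56 mm above the bench
- jack_foot_1: one of three grey jack feet, fixed to the bench: oblong plate 84 (x) by 140 (y, long side) by 12 mm, on it a round boss 82 mm across, rim 50 mm above the bench, with a round recess 18 mm deep (floor 32 mm above the bench) round a hex nut. Recesses are 40, 50.6 or 61.6 mm across for the small, middle, large nut. Origin: centre of the underside, axes as its nut's
- nut_1 (a point): hex nut in the recess of jack foot 1; does not turn. Hexagon from recess floor to rim height, above it a 6 mm cone that leads a key on. Two flats run along y, the long side of the plate. 21, 30 or 39 mm across flats, one of each; which foot has which is not told. Point: nut axis at rim height, 50 mm above the bench, z up
- jack_foot_2: one of three grey jack feet, fixed to the bench: oblong plate 84 (x) by 140 (y, long side) by 12 mm, on it a round boss 82 mm across, rim 50 mm above the bench, with a round recess 18 mm deep (floor 32 mm above the bench) round a hex nut. Recesses are 40, 50.6 or 61.6 mm across for the small, middle, large nut. Origin: centre of the underside, axes as its nut's
- nut_2 (a point): hex nut in the recess of jack foot 2; does not turn. Hexagon from recess floor to rim height, above it a 6 mm cone that leads a key on. Two flats run along y, the long side of the plate. 21, 30 or 39 mm across flats, one of each; which foot has which is not told. Point: nut axis at rim height, 50 mm above the bench, z up
- jack_foot_3: one of three grey jack feet, fixed to the bench: oblong plate 84 (x) by 140 (y, long side) by 12 mm, on it a round boss 82 mm across, rim 50 mm above the bench, with a round recess 18 mm deep (floor 32 mm above the bench) round a hex nut. Recesses are 40, 50.6 or 61.6 mm across for the small, middle, large nut. Origin: centre of the underside, axes as its nut's
- nut_3 (a point): hex nut in the recess of jack foot 3; does not turn. Hexagon from recess floor to rim height, above it a 6 mm cone that leads a key on. Two flats run along y, the long side of the plate. 21, 30 or 39 mm across flats, one of each; which foot has which is not told. Point: nut axis at rim height, 50 mm above the bench, z up
- tray: low plywood tray on the bench, fixed, 100 mm (x) by 262 mm (y), walls 5 mm thick and 18 mm high, floor 5 mm thick; two cross walls make three compartments in a row along y, 84 mm from middle to middle, one key standing in each, in changing order; origin at the centre of its underside
- key_a_mid (a point): key a, point on its axis half-way up (50 mm above its foot), axes as body. Above the tube (46 mm) a 12 mm shank, then a flat wooden handle 14 mm thick (x), 50 mm wide (y), 68 to 100 mm above the foot: grasp there, across the 14 mm
- key_a: box key a (hex socket with handle), 100 mm tall, 0.22 kg, upright, open end down: steel hex tube, wall 4 mm, bore 40 mm deep. Bores 23.4, 32.4, 41.4 mm across flats, 2.4 mm wider than the nut each fits; which key has which is not told. Origin: centre of its foot, z up to the handle, x square to two flats and to the flat sides of the handle
- key_b_mid (a point): key b, point on its axis half-way up (50 mm above its foot), axes as body. Above the tube (46 mm) a 12 mm shank, then a flat wooden handle 14 mm thick (x), 50 mm wide (y), 68 to 100 mm above the foot: grasp there, across the 14 mm
- key_b: box key b (hex socket with handle), 100 mm tall, 0.22 kg, upright, open end down: steel hex tube, wall 4 mm, bore 40 mm deep. Bores 23.4, 32.4, 41.4 mm across flats, 2.4 mm wider than the nut each fits; which key has which is not told. Origin: centre of its foot, z up to the handle, x square to two flats and to the flat sides of the handle
- key_c_mid (a point): key c, point on its axis half-way up (50 mm above its foot), axes as body. Above the tube (46 mm) a 12 mm shank, then a flat wooden handle 14 mm thick (x), 50 mm wide (y), 68 to 100 mm above the foot: grasp there, across the 14 mm
- key_c: box key c (hex socket with handle), 100 mm tall, 0.22 kg, upright, open end down: steel hex tube, wall 4 mm, bore 40 mm deep. Bores 23.4, 32.4, 41.4 mm across flats, 2.4 mm wider than the nut each fits; which key has which is not told. Origin: centre of its foot, z up to the handle, x square to two flats and to the flat sides of the handle
- polish: loose bystander, flat round tin 78 mm across, 27 mm high, origin at the centre of its underside
- spool: loose bystander, thread spool 53 mm across, 62 mm high, origin at the centre of its underside
- brush: loose bystander, shoe brush 90 x 52 x 44 mm, origin at the centre of its underside
There are look-alikes about, which are no part of the job. What is shaped like the jack_foot_2 but red is not meant.

How it is judged:
On the way:
1. a key is held over the nut of the foot on the sheet (((horizontal distance between key_a_mid and nut_1 below 0.03 m and horizontal distance between nut_1 and sheet below 0.06 m and contact force between the fingers and key_a above 1 N) or (horizontal distance between key_a_mid and nut_2 below 0.03 m and horizontal distance between nut_2 and sheet below 0.06 m and contact force between the fingers and key_a above 1 N) or (horizontal distance between key_a_mid and nut_3 below 0.03 m and horizontal distance between nut_3 and sheet below 0.06 m and contact force between the fingers and key_a above 1 N) or (horizontal distance between key_b_mid and nut_1 below 0.03 m and horizontal distance between nut_1 and sheet below 0.06 m and contact force between the fingers and key_b above 1 N) or (horizontal distance between key_b_mid and nut_2 below 0.03 m and horizontal distance between nut_2 and sheet below 0.06 m and contact force between the fingers and key_b above 1 N) or (horizontal distance between key_b_mid and nut_3 below 0.03 m and horizontal distance between nut_3 and sheet below 0.06 m and contact force between the fingers and key_b above 1 N) or (horizontal distance between key_c_mid and nut_1 below 0.03 m and horizontal distance between nut_1 and sheet below 0.06 m and contact force between the fingers and key_c above 1 N) or (horizontal distance between key_c_mid and nut_2 below 0.03 m and horizontal distance between nut_2 and sheet below 0.06 m and contact force between the fingers and key_c above 1 N) or (horizontal distance between key_c_mid and nut_3 below 0.03 m and horizontal distance between nut_3 and sheet below 0.06 m and contact force between the fingers and key_c above 1 N))), for 0.1 s.
At the end, for the whole second after the job is handed in: The fitting key is on the nut of the foot on the sheet: axes within 5 mm, foot within 4 mm of the recess floor, upright within 0.08 rad, gripped with more than 2 N. The two other keys stand in the tray, upright within 0.15 rad, not touched by the fingers (((horizontal distance between nut_1 and sheet below 0.06 m and horizontal distance between key_c_mid and nut_1 below 0.005 m and z of key_c_mid in the frame of nut_1 below 0.036 m and angle between key_c_mid's own z axis and vertical below 0.08 rad and contact force between the fingers and key_c above 2 N and x of key_a_mid in the frame of tray between -0.05 and 0.05 m and y of key_a_mid in the frame of tray between -0.131 and 0.131 m and height (world z) of each of key_a_mid, key_b_mid below 0.065 m and angle between each of key_a_mid, key_b_mid's own z axis and vertical below 0.15 rad and contact force between the fingers and key_a below 0.2 N and x of key_b_mid in the frame of tray between -0.05 and 0.05 m and y of key_b_mid in the frame of tray between -0.131 and 0.131 m and contact force between the fingers and key_b below 0.2 N) or (horizontal distance between nut_2 and sheet below 0.06 m and horizontal distance between key_a_mid and nut_2 below 0.005 m and z of key_a_mid in the frame of nut_2 below 0.036 m and angle between key_a_mid's own z axis and vertical below 0.08 rad and contact force between the fingers and key_a above 2 N and x of key_b_mid in the frame of tray between -0.05 and 0.05 m and y of key_b_mid in the frame of tray between -0.131 and 0.131 m and height (world z) of each of key_b_mid, key_c_mid below 0.065 m and angle between each of key_b_mid, key_c_mid's own z axis and vertical below 0.15 rad and contact force between the fingers and key_b below 0.2 N and x of key_c_mid in the frame of tray between -0.05 and 0.05 m and y of key_c_mid in the frame of tray between -0.131 and 0.131 m and contact force between the fingers and key_c below 0.2 N) or (horizontal distance between nut_3 and sheet below 0.06 m and horizontal distance between key_b_mid and nut_3 below 0.005 m and z of key_b_mid in the frame of nut_3 below 0.036 m and angle between key_b_mid's own z axis and vertical below 0.08 rad and contact force between the fingers and key_b above 2 N and x of key_a_mid in the frame of tray between -0.05 and 0.05 m and y of key_a_mid in the frame of tray between -0.131 and 0.131 m and height (world z) of each of key_a_mid, key_c_mid below 0.065 m and angle between each of key_a_mid, key_c_mid's own z axis and vertical below 0.15 rad and contact force between the fingers and key_a below 0.2 N and x of key_c_mid in the frame of tray between -0.05 and 0.05 m and y of key_c_mid in the frame of tray between -0.131 and 0.131 m and contact force between the fingers and key_c below 0.2 N))); the arm keeps its last pose, push and grip.
It fails at once if a bystander (polish) is moved more than 30 mm (distance of polish from where it was at the start of the episode above 0.03 m).
It fails at once if a bystander (spool) is moved more than 30 mm (distance of spool from where it was at the start of the episode above 0.03 m).
It fails at once if a bystander (brush) is moved more than 30 mm (distance of brush from where it was at the start of the episode above 0.03 m).
It also fails if it takes over 72 s, if anything falls off the work surface, if the arm or the gripper's body presses on something with over 40 N, if the wrist force passes 120 N, or if a joint passes its speed limit or range.

## Working session

There is one attempt and no reset: what is moved stays moved. The work goes in short steps, Python scripts to look and compute and a tool call to move; the robot and the scene stay as the last step left them, time stands still between calls to the robot, and variables do not carry over. Pictures are saved under pics/ and viewed, and the job is handed in when it is done.

Besides the shell and the picture viewer there is one more tool, called after ">>>" by a JSON object that holds its "fn" and its "kwargs". drive_tool: Moves the arm, as the interface text tells. Its arguments: {"type":"object","properties":{"increments":{"type":"array","items":{"type":"array","items":{"type":"number"}}}},"required":["increments"]}

```bash
mkdir -p pics; cat > h.py <<'E'
from bench import ctrl,camera,hand_in
import numpy as np,cv2,pickle
def snap(n):
    c=camera(n); return c
def pts(c):
    d=c["depth"];v,u=np.mgrid[:480,:640]
    P=np.stack([(u-c["cx"])/c["fx"]*d,(v-c["cy"])/c["fy"]*d,d,np.ones_like(d)],-1)
    W=P@np.array(c["world_from_camera"]).T
    W=W[...,:3]; W[d==0]=np.nan
    return W
def ray(c,u,v,z):
    T=np.array(c["world_from_camera"]);r=T[:3,:3]@np.array([(u-c["cx"])/c["fx"],(v-c["cy"])/c["fy"],1]);o=T[:3,3]
    return o+r*(z-o[2])/r[2]
def save(c,n): cv2.imwrite("pics/"+n,c["img"][...,::-1])
E
python3 - <<'E'
from h import *
for n in("top","side"):
    c=snap(n);save(c,n+"0.png");pickle.dump(c,open(n+"0.pkl","wb"));print(n,np.round(c["world_from_camera"],3).tolist(),c["fx"],c["cx"],c["cy"])
print(ctrl.get_obs())
E
```

```text
top [[0.02, -0.991, 0.136, 0.279], [-1.0, -0.02, 0.005, 0.058], [-0.002, -0.136, -0.991, 1.297], [0.0, 0.0, 0.0, 1.0]] 485.18641590649617 318.304277021377 247.62430010425678
side [[0.962, -0.165, 0.219, 0.081], [-0.274, -0.549, 0.789, -1.19], [-0.01, -0.819, -0.574, 0.982], [0.0, 0.0, 0.0, 1.0]] 592.1939241759762 327.1787334071937 236.41251206121035
{'time_s': 0.1, 'q': array([-1.49831493e+00,  1.81520910e-01,  1.60791201e+00, -1.97838987e-05,
        1.35378351e+00, -2.06277923e-01]), 'dq': array([ 0.00085317, -0.0014922 , -0.00329103, -0.0030802 ,  0.00103157,
        0.00031201]), 'joint_efforts': array([ 6.41494553e-04, -4.45874441e+01, -3.52238810e+01, -3.07491346e-04,
        4.14188733e-03,  2.23972683e-05]), 'eef_pos': array([ 0.15820635, -0.55230657,  0.24144183]), 'eef_rot': array([ 0.09766571,  0.70028064,  0.09881224, -0.70021752]), 'wrist_force': array([ 0.01200458, -0.58858912,  0.33734689]), 'torque': array([ 0.01201841,  0.02027789, -0.00688038]), 'opening': 0.9997321088971151}
```

View pics/top0.png

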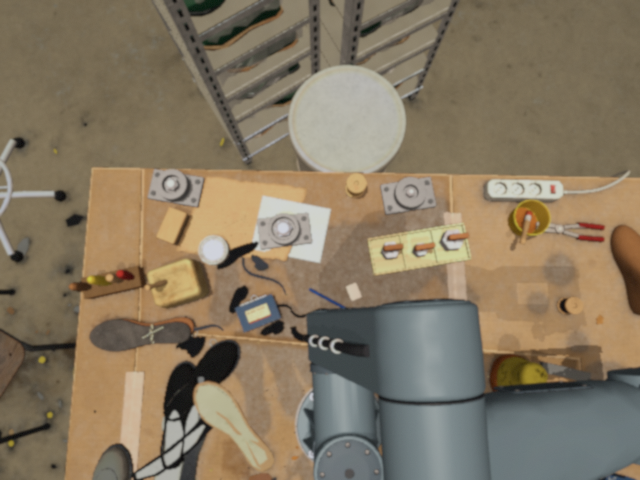

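View pics/side0.png

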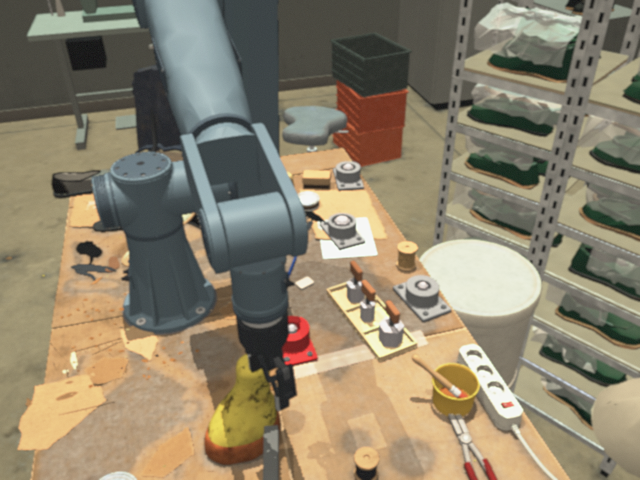

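The sheet foot is at top (284,230). The other grey feet are at (175,187) and (408,195), and the red look-alike is at side (294,340). The keys stand in the tray near top (390,250), (422,248) and (455,238). Close crops come next.

```bash
python3 - <<'E'
from h import *
t=pickle.load(open("top0.pkl","rb"));s=pickle.load(open("side0.pkl","rb"))
a=cv2.resize(t["img"][185:285,245:345],(400,400),interpolation=cv2.INTER_CUBIC)
b=cv2.resize(t["img"][165:285,360:480],(400,400),interpolation=cv2.INTER_CUBIC)
cv2.imwrite("pics/cropt.png",np.hstack([a,b])[...,::-1])
b=cv2.resize(s["img"][200:360,305:455],(750,800))[:, :]
b=cv2.resize(s["img"][200:360,305:455],(562,600),interpolation=cv2.INTER_CUBIC)
cv2.imwrite("pics/crops.png",b[...,::-1])
E
```

```text
(no output)
```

View pics/cropt.png

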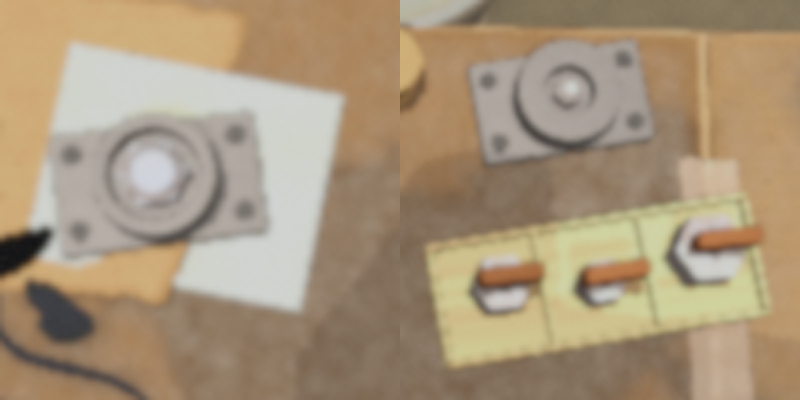

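View pics/crops.png

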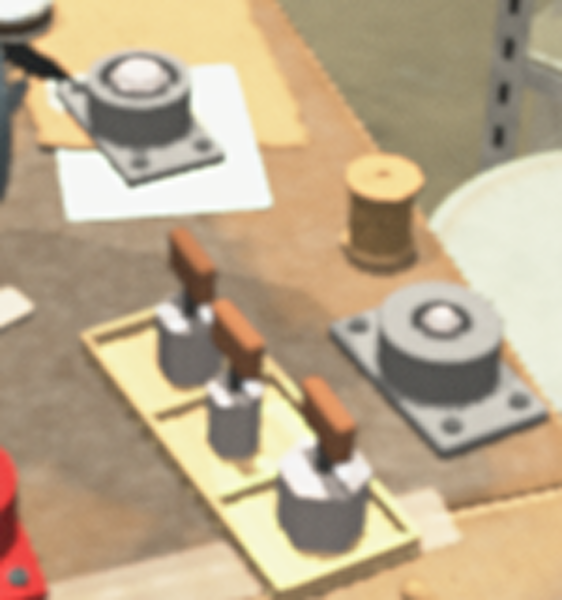

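The recess-to-boss ratio on the sheet foot looks like about 0.75, so large, and the largest key is the one at the right end of the tray. I'll measure this properly.

```bash
python3 - <<'E'
from h import *
t=pickle.load(open("top0.pkl","rb"));W=pts(t)
def circ(p):
    A=np.c_[2*p,np.ones(len(p))];x=np.linalg.lstsq(A,(p**2).sum(1),rcond=None)[0];return x[:2],np.sqrt(x[2]+x[:2]@x[:2])
for name,(u,v) in dict(sheet=(284,230),left=(175,187),right=(408,195)).items():
    w=W[v-35:v+35,u-40:u+40].reshape(-1,3);g=ray(t,u,v,.05)
    r=np.hypot(*(w[:,:2]-g[:2]).T)
    m=(abs(w[:,2]-.05)<.005)&(r<.06)
    rim=w[m]; ctr=(rim[:,:2].max(0)+rim[:,:2].min(0))/2
    hull=cv2.convexHull((rim[:,:2]*1e4).astype(np.float32))
    c,rad=cv2.minEnclosingCircle(hull); print(name,"rimcirc",np.array(c)/1e4,rad/1e4,"z",np.median(rim[:,2]))
    c=np.array(c)/1e4; rr=np.hypot(*(w[:,:2]-c).T)
    for a in np.arange(0,.044,.003):
        k=(rr>=a)&(rr<a+.003); print("  %.3f z %s n%d"%(a,np.round(np.nanpercentile(w[k,2],[10,50,90]),3) if k.any() else None,k.sum()))
    p=w[(abs(w[:,2]-.012)<.005)&(rr<.09)]
    (cx,cy),(ww,hh),an=cv2.minAreaRect((p[:,:2]*1e3).astype(np.float32)); print("  plate",cx,cy,ww,hh,an)
E
```

```text
sheet rimcirc [0.50045986 0.15683307] 0.04059272766113281 z 0.05063716841561028
  0.000 z [0.054 0.055 0.059] n4
  0.003 z [0.055 0.057 0.059] n12
  0.006 z [0.054 0.056 0.06 ] n23
  0.009 z [0.054 0.057 0.061] n27
  0.012 z [0.053 0.057 0.059] n36
  0.015 z [0.049 0.054 0.058] n45
  0.018 z [0.033 0.05  0.053] n62
  0.021 z [0.029 0.033 0.048] n45
  0.024 z [0.03  0.033 0.036] n64
  0.027 z [0.03  0.033 0.036] n66
  0.030 z [0.034 0.048 0.053] n110
  0.033 z [0.048 0.051 0.053] n91
  0.036 z [0.048 0.05  0.053] n103
  0.039 z [0.012 0.038 0.051] n147
  0.042 z [0.004 0.011 0.015] n72
  plate 499.5062255859375 157.117919921875 165.8196563720703 167.6529998779297 74.00505065917969
left rimcirc [0.59914814 0.45173926] 0.05547271118164063 z 0.05027303310179243
  0.000 z [0.035 0.044 0.051] n10
  0.003 z [0.034 0.047 0.054] n16
  0.006 z [0.032 0.05  0.057] n16
  0.009 z [0.033 0.05  0.058] n26
  0.012 z [0.042 0.05  0.056] n31
  0.015 z [0.034 0.051 0.056] n45
  0.018 z [0.035 0.051 0.057] n53
  0.021 z [0.034 0.05  0.055] n54
  0.024 z [0.016 0.041 0.053] n107
  0.027 z [0.01  0.035 0.
[... 273 characters left out ...]
5568847656
right rimcirc [ 0.60424697 -0.17579622] 0.041676962280273434 z 0.050668430603820314
  0.000 z [0.054 0.057 0.06 ] n6
  0.003 z [0.054 0.058 0.061] n13
  0.006 z [0.048 0.054 0.057] n18
  0.009 z [0.034 0.05  0.052] n38
  0.012 z [0.032 0.034 0.038] n24
  0.015 z [0.031 0.034 0.038] n25
  0.018 z [0.033 0.044 0.053] n73
  0.021 z [0.047 0.051 0.054] n60
  0.024 z [0.048 0.051 0.055] n64
  0.027 z [0.048 0.051 0.055] n74
  0.030 z [0.048 0.051 0.054] n84
  0.033 z [0.048 0.051 0.054] n98
  0.036 z [0.048 0.05  0.054] n98
  0.039 z [0.012 0.033 0.051] n197
  0.042 z [0.002 0.013 0.016] n69
  plate 587.603515625 -177.52859497070312 129.76708984375 144.51272583007812 6.7640485763549805
```

```bash
python3 - <<'E'
from h import *
t=pickle.load(open("top0.pkl","rb"));W=pts(t);s=pickle.load(open("side0.pkl","rb"));Ws=pts(s)
for nm,c,w,box in(("top",t,W,(220,280,360,480)),("side",s,Ws,(250,360,330,420))):
    hsv=cv2.cvtColor(c["img"],cv2.COLOR_RGB2HSV)
    m=((hsv[...,0]<14)&(hsv[...,1]>120)).astype(np.uint8); z=np.zeros_like(m); a,b,d,e=box; z[a:b,d:e]=m[a:b,d:e]
    n,l,st,ce=cv2.connectedComponentsWithStats(z)
    for i in range(1,n):
        if st[i,4]<25: continue
        p=w[l==i];print(nm,st[i],np.round(ce[i],1),"z",np.round(np.nanpercentile(p[:,2],[5,50,95]),3))
        q=p[p[:,2]>.092]
        if len(q)>5:
            print("  top rect",cv2.minAreaRect((q[:,:2]*1e3).astype(np.float32)),np.median(q,0).round(4))
        ys,xs=np.where(l==i)
        R=np.array([ray(c,x,y,.1)[:2] for x,y in zip(xs,ys)]);print("  ray rect(z=.1)",cv2.minAreaRect((R*1e3).astype(np.float32)))
# tray
hsv=cv2.cvtColor(t["img"],cv2.COLOR_RGB2HSV)
print(hsv[262,400],hsv[262,435])
m=((hsv[...,0]>22)&(hsv[...,0]<35)&(hsv[...,1]>60)&(hsv[...,2]>150)).astype(np.uint8);z=np.zeros_like(m);z[215:285,360:480]=m[215:285,360:480]
ys,xs=np.where(z);R=np.array([ray(t,x,y,.018)[:2] for x,y in zip(xs,ys)]);print(cv2.minAreaRect((R*1e3).astype(np.float32)))
E
```

```text
top [448 234  21   6  86] [457.7 236.4] z [0.097 0.105 0.109]
  top rect ((478.3614501953125, -284.840576171875), (10.334376335144043, 47.01193618774414), 6.948992729187012) [ 0.478  -0.2833  0.1053]
  ray rect(z=.1) ((478.6025695800781, -284.08209228515625), (11.230052947998047, 50.74301528930664), 8.30955696105957)
top [384 245  18   6  80] [392.6 247.5] z [0.096 0.105 0.109]
  top rect ((447.3152770996094, -120.09102630615234), (10.23941707611084, 43.388938903808594), 7.899541854858398) [ 0.4471 -0.1205  0.1051]
  ray rect(z=.1) ((447.21356201171875, -120.89778900146484), (11.188491821289062, 43.43410873413086), 8.30414867401123)
top [415 244  19   6  75] [423.6 246.7] z [0.1   0.105 0.108]
  top rect ((450.3448486328125, -198.97970581054688), (10.551173210144043, 44.40999984741211), 7.0442118644714355) [ 0.4501 -0.1955  0.105 ]
  ray rect(z=.1) ((450.8893737792969, -198.97181701660156), (10.470464706420898, 45.85886001586914), 6.886733531951904)
side [351 261  11  19 126] [355.9 269.9] z [0.084 0.101 0.108]
  top rect ((447.1092834472656, -124.45951843261719), (12.079458236694336
[... 260 characters left out ...]
 ((450.01904296875, -202.65518188476562), (15.28652572631836, 52.582767486572266), 6.435568809509277) [ 0.4492 -0.2071  0.1033]
  ray rect(z=.1) ((448.3550109863281, -206.61636352539062), (24.594003677368164, 70.75627899169922), 7.610604763031006)
side [386 301  14  21 170] [392.1 310.8] z [0.084 0.102 0.108]
  top rect ((479.0857238769531, -287.34271240234375), (15.893318176269531, 50.308536529541016), 7.44264030456543) [ 0.476  -0.2901  0.1036]
  ray rect(z=.1) ((476.65338134765625, -290.7655334472656), (23.083959579467773, 67.69152069091797), 0.3902130722999573)
[ 23  83 207] [ 23  84 197]
((460.38427734375, -202.25743103027344), (101.79230499267578, 264.1705017089844), 9.270105361938477)
```

```bash
cat >> h.py <<'E'
from scipy.spatial.transform import Rotation as R_
def tool():
    o=ctrl.get_obs();q=o["eef_rot"];R=R_.from_quat([q[1],q[2],q[3],q[0]]).as_matrix();return o,np.array(o["eef_pos"]),R
def plan(p,yaw):
    # yaw: desired world heading (deg) of jaw axis (mod 180), tool straight down
    o,e,R=tool()
    h=np.degrees(np.arctan2(R[1,1],R[0,1])); 
    d=(yaw-h+90)%180-90
    y=np.radians(h+d); Y=np.array([np.cos(y),np.sin(y),0]);X=np.array([0,0,-1.]);T=np.stack([X,Y,np.cross(X,Y)],1)
    rv=np.degrees(R_.from_matrix(R.T@T).as_rotvec())
    print("t %.2f pos %s heading %.2f open %.3f F %s"%(o["time_s"],e.round(4),h,o["opening"],np.round(o["wrist_force"],1)))
    print("rotvec tool deg",rv.round(2),"shift in target frame",(T.T@(np.array(p)-e)).round(4),"in current frame",(R.T@(np.array(p)-e)).round(4))
E
python3 - <<'E'
from h import *
t=pickle.load(open("top0.pkl","rb"))
H=[ray(t,*p,.012)[:2] for p in((262.75,223.25),(304,218.25),(306.25,237.25),(264.75,242.75))]
print(np.round(H,4),np.mean(H,0))
d=(H[0]-H[1]+H[3]-H[2]);print("long dir angle",np.degrees(np.arctan2(d[1],d[0]))-90)
d=(H[0]-H[3]+H[1]-H[2]);print("short dir angle",np.degrees(np.arctan2(d[1],d[0])))
W=pts(t);w=W[180:290,240:345];c=np.array([.5004,.1568]);hsv=cv2.cvtColor(t["img"],cv2.COLOR_RGB2HSV)[180:290,240:345]
r=np.hypot(w[...,0]-c[0],w[...,1]-c[1])
m=((w[...,2]>.007)&(w[...,2]<.06)&(r<.085)).astype(np.uint8)
m=cv2.morphologyEx(m,cv2.MORPH_OPEN,np.ones((3,3)))
n,l,st,ce=cv2.connectedComponentsWithStats(m);i=1+np.argmax(st[1:,4])
p=w[(l==i)&(w[...,2]<.018)];print(cv2.minAreaRect((p[:,:2]*1e3).astype(np.float32)))
s=pickle.load(open("side0.pkl","rb"));Ws=pts(s).reshape(-1,3)
for c in([.5004,.1568],):
    q=Ws[(np.hypot(*(Ws[:,:2]-c).T)<.05)&(abs(Ws[:,2]-.05)<.004)]
    cc,rad=cv2.minEnclosingCircle((q[:,:2]*1e3).astype(np.float32));print("side rim",cc,rad)
plan([.479,-.286,.2],8)
E
```

```text
[[0.5187 0.2152]
 [0.5346 0.1045]
 [0.4829 0.0972]
 [0.4658 0.2079]] [0.50047388 0.15620039]
long dir angle 8.470025402885597
short dir angle 7.9003100658703795
((501.07830810546875, 157.33758544921875), (85.8318862915039, 140.02456665039062), 8.952763557434082)
side rim (496.9831237792969, 154.45826721191406) 43.422264099121094
t 0.10 pos [ 0.1582 -0.5523  0.2414] heading -74.03 open 1.000 F [ 0.  -0.6  0.3]
rotvec tool deg [-8.203e+01 -8.000e-02  6.000e-02] shift in target frame [ 0.0414  0.3547 -0.2191] in current frame [ 0.0418 -0.1677 -0.3817]
```

>>> {"fn": "drive_tool", "kwargs": {"increments": [[0, 0, 0, -10.25, 0, 0, 1], [0, 0, 0, -10.25, 0, 0, 1], [0, 0, 0, -10.25, 0, 0, 1], [0, 0, 0, -10.25, 0, 0, 1], [0, 0, 0, -10.25, 0, 0, 1], [0, 0, 0, -10.25, 0, 0, 1], [0, 0, 0, -10.25, 0, 0, 1], [0, 0, 0, -10.25, 0, 0, 1], [0, 0, 0, 0, 0, 0, 1]]}}

```text
time_s: 1.23
eef_pos: [0.1583, -0.5525, 0.2418]
eef_rot: [0.533, 0.465, 0.533, -0.464]
wrist_force: [0.2, -0.1, 0.3]
opening: 1.0
```

>>> {"fn": "drive_tool", "kwargs": {"increments": [[0, 0.0355, -0.0219, 0, 0, 0, 1], [0, 0.0355, -0.0219, 0, 0, 0, 1], [0, 0.0355, -0.0219, 0, 0, 0, 1], [0, 0.0355, -0.0219, 0, 0, 0, 1], [0, 0.0355, -0.0219, 0, 0, 0, 1], [0, 0.0355, -0.0219, 0, 0, 0, 1], [0, 0.0355, -0.0219, 0, 0, 0, 1], [0, 0.0355, -0.0219, 0, 0, 0, 1], [0, 0.0355, -0.0219, 0, 0, 0, 1], [0, 0.0355, -0.0219, 0, 0, 0, 1]]}}

```text
time_s: 2.48
eef_pos: [0.4803, -0.2856, 0.2422]
eef_rot: [0.532, 0.465, 0.533, -0.465]
wrist_force: [0.3, -0.7, -0.6]
opening: 1.003
```

```bash
python3 - <<'E'
from h import *
plan([.479,-.286,.081],8)
c=snap("side");save(c,"s1.png")
E
```

```text
t 2.48 pos [ 0.4803 -0.2856  0.2422] heading 7.72 open 1.003 F [ 0.3 -0.7 -0.6]
rotvec tool deg [-0.28 -0.01  0.01] shift in target frame [ 0.1612 -0.0014  0.0002] in current frame [ 0.1612 -0.0013  0.0002]
```

View pics/s1.png

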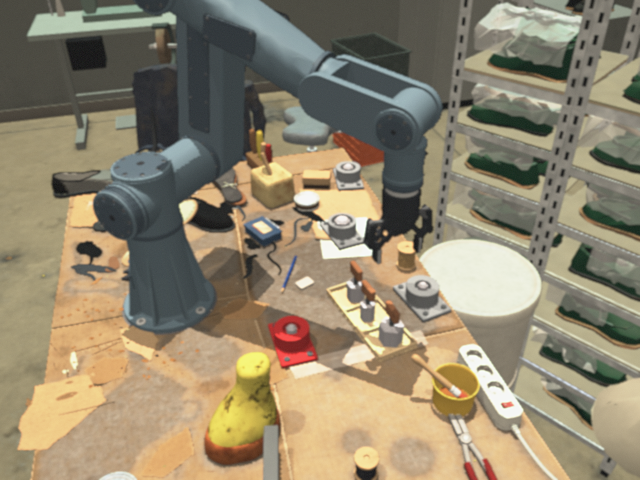

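The gripper, at side (400,235), is above the right-hand key at (392,315) with its jaws across the handle. I'll go down now.

>>> {"fn": "drive_tool", "kwargs": {"increments": [[0.03, -0.001, 0, 0, 0, 0, 1], [0.03, 0, 0, 0, 0, 0, 1], [0.03, 0, 0, 0, 0, 0, 1], [0.025, 0, 0, 0, 0, 0, 1], [0.025, 0, 0, 0, 0, 0, 1], [0.021, 0, 0, 0, 0, 0, 1], [0, 0, 0, 0, 0, 0, 1]]}}

```text
time_s: 3.4
eef_pos: [0.4771, -0.2858, 0.0794]
eef_rot: [0.531, 0.465, 0.534, -0.465]
wrist_force: [-0.4, 0.5, 0.4]
opening: 0.995
```

>>> {"fn": "drive_tool", "kwargs": {"increments": [[0, 0, 0, 0, 0, 0, -1], [0, 0, 0, 0, 0, 0, -1], [0, 0, 0, 0, 0, 0, -1], [0, 0, 0, 0, 0, 0, -1], [0, 0, 0, 0, 0, 0, -1], [0, 0, 0, 0, 0, 0, -1], [0, 0, 0, 0, 0, 0, -1], [0, 0, 0, 0, 0, 0, -1]]}}

```text
time_s: 4.4
eef_pos: [0.4788, -0.287, 0.0817]
eef_rot: [0.534, 0.464, 0.533, -0.464]
wrist_force: [0.1, 0.4, 5.2]
opening: 0.152
```

```bash
python3 - <<'E'
from h import *
plan([.479,-.286,.081],8)
c=snap("side");cv2.imwrite("pics/s2.png",cv2.resize(c["img"][200:360,305:455],(562,600),interpolation=cv2.INTER_CUBIC)[...,::-1])
E
```

```text
t 4.40 pos [ 0.4788 -0.287   0.0817] heading 7.98 open 0.152 F [0.1 0.4 5.2]
rotvec tool deg [-0.02  0.03 -0.03] shift in target frame [ 0.0007  0.0004 -0.001 ] in current frame [ 0.0007  0.0004 -0.001 ]
```

View pics/s2.png

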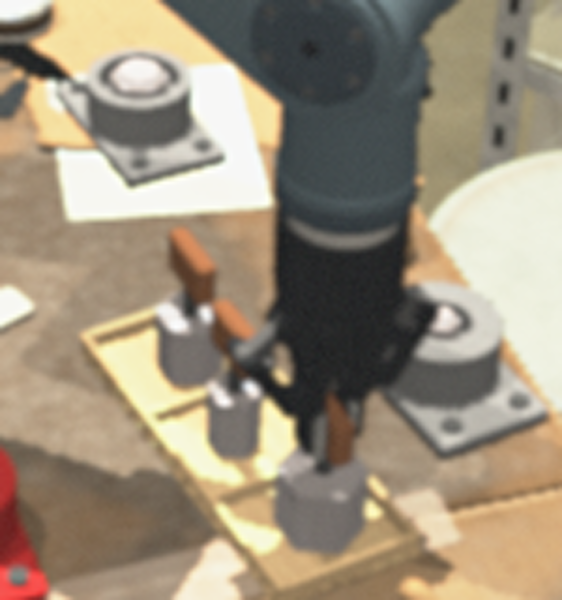

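The key is held (opening about 13 mm). Lifting it.

>>> {"fn": "drive_tool", "kwargs": {"increments": [[-0.01, 0, 0, 0, 0, 0, -1], [-0.02, 0, 0, 0, 0, 0, -1], [-0.03, 0, 0, 0, 0, 0, -1], [-0.03, 0, 0, 0, 0, 0, -1], [-0.03, 0, 0, 0, 0, 0, -1], [-0.02, 0, 0, 0, 0, 0, -1], [0, 0, 0, 0, 0, 0, -1]]}}

```text
time_s: 5.32
eef_pos: [0.479, -0.2874, 0.2228]
eef_rot: [0.535, 0.464, 0.533, -0.464]
wrist_force: [0.4, 0.1, -2.7]
opening: 0.156
```

```bash
python3 - <<'E'
from h import *
plan([.5007,.157,.22],8.5)
c=snap("side");pickle.dump(c,open("s3.pkl","wb"));cv2.imwrite("pics/s3.png",cv2.resize(c["img"][160:320,325:475],(562,600),interpolation=cv2.INTER_CUBIC)[...,::-1])
E
```

```text
t 5.33 pos [ 0.479  -0.2874  0.2228] heading 7.97 open 0.156 F [ 0.4  0.1 -2.7]
rotvec tool deg [-0.53  0.13 -0.1 ] shift in target frame [ 0.0028  0.0872 -0.4363] in current frame [ 0.0019  0.0831 -0.4371]
```

View pics/s3.png

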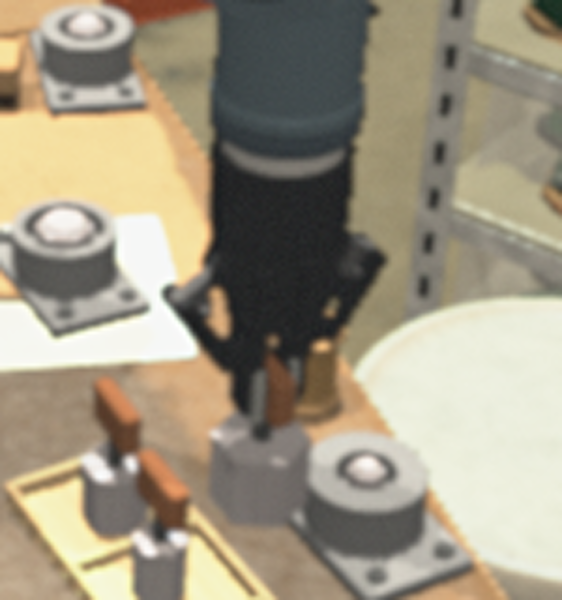

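The key hangs upright in the gripper at crop (260,460). Carrying it over to the foot on the sheet.

>>> {"fn": "drive_tool", "kwargs": {"increments": [[0, 0.0087, -0.0436, -0.5, 0.1, -0.1, -1], [0, 0.0087, -0.0436, 0, 0, 0, -1], [0, 0.0087, -0.0436, 0, 0, 0, -1], [0, 0.0087, -0.0436, 0, 0, 0, -1], [0, 0.0087, -0.0436, 0, 0, 0, -1], [0, 0.0087, -0.0436, 0, 0, 0, -1], [0, 0.0087, -0.0436, 0, 0, 0, -1], [0, 0.0087, -0.0436, 0, 0, 0, -1], [0, 0.0087, -0.0436, 0, 0, 0, -1], [0, 0.0087, -0.0436, 0, 0, 0, -1]]}}

```text
time_s: 6.62
eef_pos: [0.4995, 0.1586, 0.22]
eef_rot: [0.534, 0.461, 0.537, -0.463]
wrist_force: [0.6, -0.2, -2.1]
opening: 0.153
```

>>> {"fn": "drive_tool", "kwargs": {"increments": [[0.02, 0, 0, 0, 0, 0, -1], [0.02, 0, 0, 0, 0, 0, -1], [0, 0, 0, 0, 0, 0, -1]]}}

```text
time_s: 7.0
eef_pos: [0.498, 0.1572, 0.1786]
eef_rot: [0.533, 0.46, 0.538, -0.463]
wrist_force: [-0.3, -0.1, -1.3]
opening: 0.155
```

```bash
python3 - <<'E'
from h import *
plan([.5007,.157,.108],8.5)
for n in("side","top"):
    c=snap(n);pickle.dump(c,open(n+"4.pkl","wb"))
    a=c["img"][140:280,270:420] if n=="side" else c["img"][175:285,240:350]
    cv2.imwrite("pics/%s4.png"%n,cv2.resize(a,None,fx=4,fy=4,interpolation=cv2.INTER_CUBIC)[...,::-1])
E
```

```text
t 7.00 pos [0.498  0.1572 0.1786] heading 8.49 open 0.155 F [-0.3 -0.1 -1.3]
rotvec tool deg [-0.01 -0.13  0.49] shift in target frame [0.0706 0.0026 0.0006] in current frame [0.0705 0.0032 0.0008]
```

View pics/side4.png

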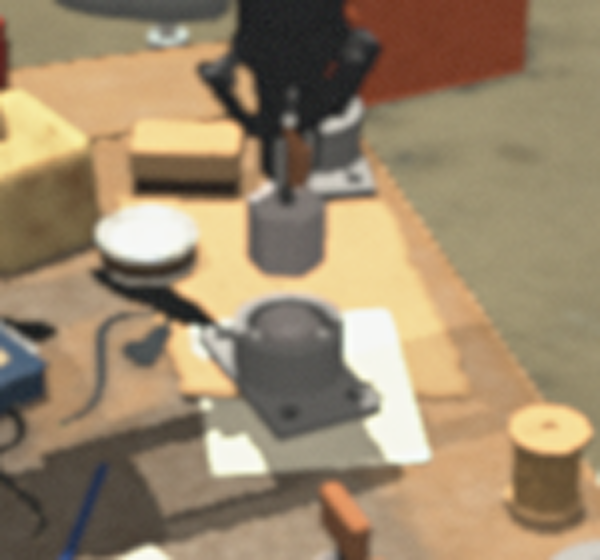

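View pics/top4.png

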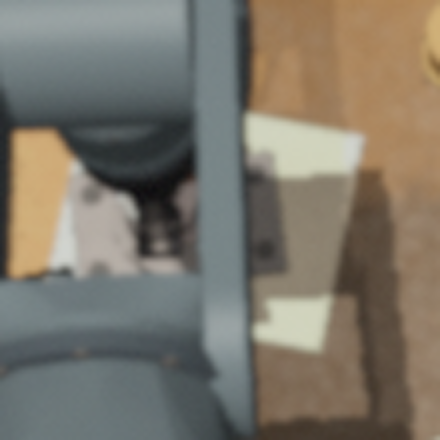

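The key hangs about 40 mm above the nut (side crop, key (287,235), nut (288,320)); the top view is blocked. I'll compare key and boss axes in the side depth, since they share any calibration bias.

```bash
cat > m.py <<'E'
from h import *
def meas(c,e,foot,nut):
    W=pts(c);wv=W.reshape(-1,3)
    n=np.array([np.cos(np.radians(-111.5)),np.sin(np.radians(-111.5))]);t=np.array([-n[1],n[0]])
    out={}
    for nm,ctr,z0,z1,rad in(("key",e[:2],foot+.006,foot+.04,.034),("boss",nut,.018,.044,.047)):
        d=wv[:,:2]-ctr;s=d@n;l=d@t
        m=(wv[:,2]>z0)&(wv[:,2]<z1)&(abs(s)<.06)&(abs(l)<rad)&(s>0)
        f=m&(abs(l)<.009); val=np.median(s[f]); k=m&(s>0.004)
        # lateral edges
        lo,hi=np.percentile(l[k],[1,99])
        cor=(.0247 if nm=="key" else np.median(np.sqrt(.041**2-l[f]**2)))
        print(nm,"n",f.sum(),"axis offset along n %.4f"%(val-cor),"lat %.4f..%.4f mid %.4f"%(lo,hi,(lo+hi)/2))
        out[nm]=ctr+n*(val-cor)+t*(lo+hi)/2
        print("   axis",out[nm].round(4))
    print("key-boss",(out["key"]-out["boss"]).round(4))
if __name__=="__main__":
    o,e,R=tool();c=pickle.load(open("side4.pkl","rb"));meas(c,e,e[2]-.081+.005,np.array([.5007,.157]))
    # image columns
    T=np.linalg.inv(c["world_from_camera"])
    for p in([*e[:2],.12],[.5007,.157,.03]):
        q=T@np.r_[p,1];print(c["fx"]*q[0]/q[2]+c["cx"],c["fy"]*q[1]/q[2]+c["cy"])
E
python3 m.py
```

```text
key n 71 axis offset along n -0.0009 lat -0.0290..0.0237 mid -0.0027
   axis [0.498 0.159]
boss n 48 axis offset along n -0.0021 lat -0.0415..0.0366 mid -0.0024
   axis [0.4992 0.1599]
key-boss [-0.0013 -0.0009]
342.5887894822307 199.34981412396866
342.6550521663653 226.13307429297475
```

Within noise (about 1–2 mm), the needed correction is +2 mm in x and none in y. I'll descend to just above the cone, then creep down watching the force.

>>> {"fn": "drive_tool", "kwargs": {"increments": [[0.02, 0.002, 0, 0, 0, 0.5, -1], [0.018, 0, 0, 0, 0, 0, -1], [0, 0, 0, 0, 0, 0, -1]]}}

```text
time_s: 7.48
eef_pos: [0.5014, 0.1574, 0.1424]
eef_rot: [0.536, 0.463, 0.535, -0.46]
wrist_force: [-0.7, 0.0, -2.3]
opening: 0.155
```

>>> {"fn": "drive_tool", "kwargs": {"increments": [[0.004, 0, 0, 0, 0, 0, -1], [0.004, 0, 0, 0, 0, 0, -1], [0.004, 0, 0, 0, 0, 0, -1], [0, 0, 0, 0, 0, 0, -1]]}}

```text
time_s: 7.98
eef_pos: [0.5025, 0.1577, 0.1316]
eef_rot: [0.537, 0.464, 0.535, -0.46]
wrist_force: [0.2, -0.7, -2.8]
opening: 0.156
```

>>> {"fn": "drive_tool", "kwargs": {"increments": [[0.003, 0, 0, 0, 0, 0, -1], [0.003, 0, 0, 0, 0, 0, -1], [0.003, 0, 0, 0, 0, 0, -1], [0, 0, 0, 0, 0, 0, -1]]}}

```text
time_s: 8.48
eef_pos: [0.5032, 0.1577, 0.1264]
eef_rot: [0.537, 0.464, 0.534, -0.459]
wrist_force: [-10.4, -1.8, 27.5]
opening: 0.152
```

```bash
python3 - <<'E'
from h import *
plan([.5007,.157,.108],8.5)
c=snap("side");pickle.dump(c,open("side5.pkl","wb"))
cv2.imwrite("pics/side5.png",cv2.resize(c["img"][140:280,270:420],None,fx=4,fy=4,interpolation=cv2.INTER_CUBIC)[...,::-1])
E
```

```text
t 8.47 pos [0.5032 0.1577 0.1264] heading 8.52 open 0.152 F [-10.4  -1.8  27.5]
rotvec tool deg [ 0.02 -0.06 -0.41] shift in target frame [ 0.0184 -0.0026  0.0004] in current frame [ 0.0184 -0.0027  0.0004]
```

View pics/side5.png

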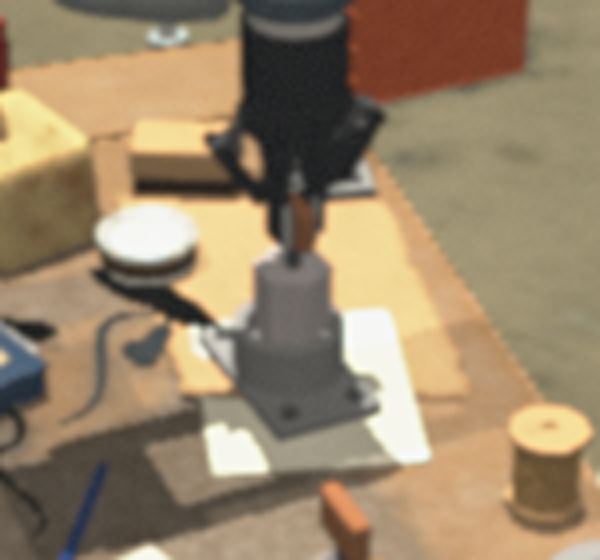

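The foot has met the cone, with 27 N up and 10 N toward −x. So the key sits about 2.5 mm too far +x; I'll shift it back while easing up slightly.

>>> {"fn": "drive_tool", "kwargs": {"increments": [[-0.001, -0.0015, 0, 0, 0, -0.4, -1], [0, -0.001, 0, 0, 0, 0, -1], [0, 0, 0, 0, 0, 0, -1]]}}

```text
time_s: 8.9
eef_pos: [0.5021, 0.1574, 0.1265]
eef_rot: [0.536, 0.463, 0.535, -0.46]
wrist_force: [-3.1, -1.4, 13.2]
opening: 0.155
```

>>> {"fn": "drive_tool", "kwargs": {"increments": [[0, -0.001, -0.0, 0, 0, 0, -1], [0.001, 0, 0, 0, 0, 0, -1], [0, 0, 0, 0, 0, 0, -1]]}}

```text
time_s: 9.28
eef_pos: [0.502, 0.1574, 0.1264]
eef_rot: [0.537, 0.463, 0.535, -0.46]
wrist_force: [-2.4, -0.8, 17.5]
opening: 0.155
```

```bash
python3 - <<'E'
from m import *
o,e,R=tool();print(e,o["torque"],o["wrist_force"])
c=snap("side");meas(c,e,.05,np.array([.5007,.157]))
c=snap("side");meas(c,e,.05,np.array([.5007,.157]))
a=c["img"][180:250,300:390]
cv2.imwrite("pics/side6.png",cv2.resize(a,None,fx=8,fy=8,interpolation=cv2.INTER_CUBIC)[...,::-1])
E
```

```text
[0.50197347 0.15736494 0.12642204] [-0.27612606  0.90047765 -0.03011052] [-2.4466674  -0.75814563 17.5454231 ]
key n 60 axis offset along n -0.0023 lat -0.0255..0.0229 mid -0.0013
   axis [0.5016 0.16  ]
boss n 50 axis offset along n -0.0023 lat -0.0413..0.0380 mid -0.0016
   axis [0.5    0.1597]
key-boss [0.0016 0.0003]
key n 60 axis offset along n -0.0017 lat -0.0259..0.0253 mid -0.0003
   axis [0.5023 0.1591]
boss n 48 axis offset along n -0.0023 lat -0.0416..0.0386 mid -0.0015
   axis [0.5001 0.1597]
key-boss [ 0.0022 -0.0006]
```

View pics/side6.png

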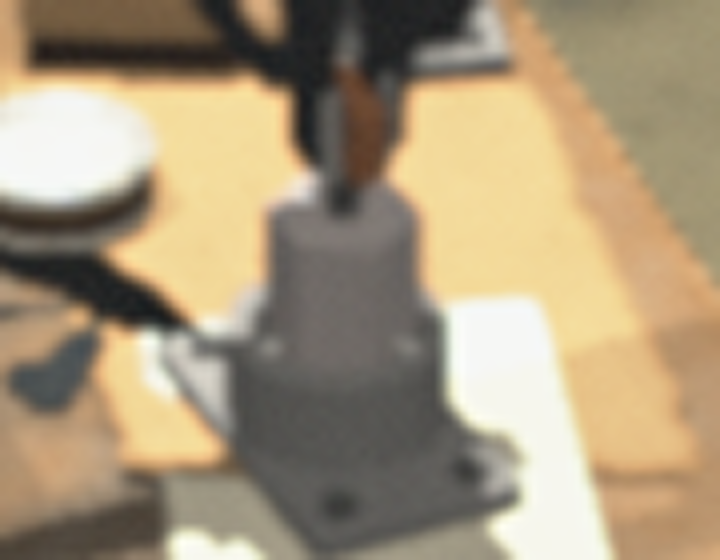

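The key is still about 2 mm too far +x (tube at 340, boss at 338 in the crop, depth agrees). I'll lift off, shift −2 mm and try again.

>>> {"fn": "drive_tool", "kwargs": {"increments": [[-0.005, -0.002, 0, 0, 0, 0, -1], [0, 0, 0, 0, 0, 0, -1], [0, 0, 0, 0, 0, 0, -1]]}}

```text
time_s: 9.75
eef_pos: [0.4972, 0.1569, 0.1275]
eef_rot: [0.535, 0.462, 0.536, -0.461]
wrist_force: [-0.4, 0.4, -2.1]
opening: 0.152
```

```bash
python3 - <<'E'
from m import *
plan([.5007,.157,.108],8.5)
E
```

```text
t 9.75 pos [0.4972 0.1569 0.1275] heading 8.47 open 0.152 F [-0.4  0.4 -2.1]
rotvec tool deg [-0.03 -0.1   0.01] shift in target frame [0.0195 0.0035 0.0004] in current frame [0.0195 0.0035 0.0004]
```

>>> {"fn": "drive_tool", "kwargs": {"increments": [[0, 0.0025, 0, 0, 0, 0, -1], [0.003, 0, 0, 0, 0, 0, -1], [0.003, 0, 0, 0, 0, 0, -1], [0, 0, 0, 0, 0, 0, -1]]}}

```text
time_s: 10.25
eef_pos: [0.4993, 0.1572, 0.1212]
eef_rot: [0.535, 0.462, 0.536, -0.462]
wrist_force: [-0.1, 0.3, -2.4]
opening: 0.155
```

It slid on with no contact force (foot at about 45 mm), so I'll continue down.

>>> {"fn": "drive_tool", "kwargs": {"increments": [[0.003, 0, 0, 0, 0, 0, -1], [0.003, 0, 0, 0, 0, 0, -1], [0.003, 0, 0, 0, 0, 0, -1], [0.003, 0, 0, 0, 0, 0, -1], [0, 0, 0, 0, 0, 0, -1]]}}

```text
time_s: 10.88
eef_pos: [0.4995, 0.1573, 0.1095]
eef_rot: [0.535, 0.462, 0.536, -0.461]
wrist_force: [0.4, -0.4, -2.5]
opening: 0.153
```

>>> {"fn": "drive_tool", "kwargs": {"increments": [[0.002, 0, 0, 0, 0, 0, -1], [0.002, 0, 0, 0, 0, 0, -1], [0, 0, 0, 0, 0, 0, -1]]}}

```text
time_s: 11.25
eef_pos: [0.5003, 0.1574, 0.1086]
eef_rot: [0.535, 0.462, 0.536, -0.461]
wrist_force: [-9.9, -0.6, 20.1]
opening: 0.153
```

It bottomed at TCP 0.1086, so the foot is at about 32 mm. I'll relieve the side load and check.

>>> {"fn": "drive_tool", "kwargs": {"increments": [[-0.0005, -0.001, 0, 0, 0, 0, -1], [0, 0, 0, 0, 0, 0, -1], [0, 0, 0, 0, 0, 0, -1]]}}

```text
time_s: 11.62
eef_pos: [0.5, 0.1574, 0.1086]
eef_rot: [0.536, 0.463, 0.535, -0.461]
wrist_force: [-4.8, 0.2, 11.9]
opening: 0.156
```

```bash
python3 - <<'E'
from m import *
plan([.5007,.157,.108],8.5)
c=snap("side");meas(c,tool()[1],.045,np.array([.5007,.157]))
W=pts(c);hsv=cv2.cvtColor(c["img"],cv2.COLOR_RGB2HSV)
m=(hsv[...,0]<14)&(hsv[...,1]>120)&(np.hypot(W[...,0]-.5,W[...,1]-.157)<.04);print("handle z",np.nanpercentile(W[m][:,2],[5,50,95]))
cv2.imwrite("pics/side7.png",cv2.resize(c["img"][170:350,300:440],(466,600),interpolation=cv2.INTER_CUBIC)[...,::-1])
E
```

```text
t 11.62 pos [0.5    0.1574 0.1086] heading 8.49 open 0.156 F [-4.8  0.2 11.9]
rotvec tool deg [-0.01 -0.09 -0.15] shift in target frame [0.0006 0.0007 0.0005] in current frame [0.0006 0.0007 0.0005]
key n 83 axis offset along n -0.0034 lat -0.0273..0.0308 mid 0.0018
   axis [0.5028 0.1599]
boss n 45 axis offset along n -0.0017 lat -0.0415..0.0385 mid -0.0015
   axis [0.5    0.1591]
key-boss [0.0029 0.0008]
handle z [0.11213185 0.13020396 0.28854582]
```

View pics/side7.png

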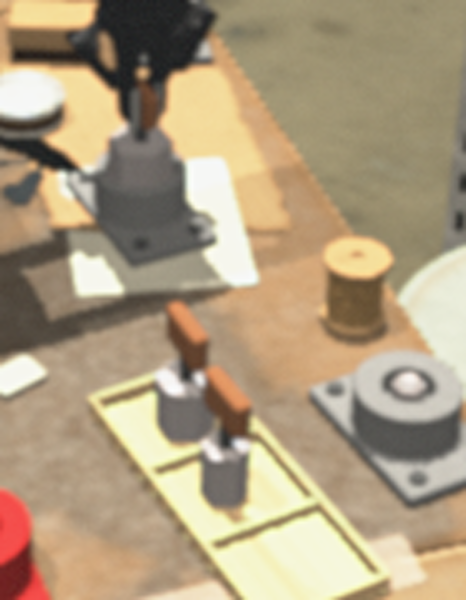

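The key moved from its stop on the rim at TCP 126.4 mm down to 108.6 mm, which is 17.8 mm against the 18 mm recess. The tube is sunk in the boss (crop (140,155)), and the two other keys stand in the tray at (185,395) and (225,465). Handing in.

```bash
python3 -c "
from bench import hand_in
print(hand_in())"
```

```text
the job is handed in; nothing more can be done
None
```

The fitting key is fully home over the nut of the foot on the sheet and still held in the gripper. I handed the job in at about 11.7 s of the 72 s; `hand_in()` gives no verdict.

**Choosing the key:** The foot on the sheet has a recess about 31 mm in radius, so it carries the 39 mm nut. I took the widest key, at the right end of the tray, and no other key needed trying. The first descent stopped on the nut edge about 2 mm off in x. I lifted it, corrected that, and it slid on.

**Last checks:**
- **Depth:** The key went down 17.8 mm from where it had stopped, against the 18 mm recess. It now bottoms with about 12 N up on the tool.
- **Grip and upright:** The gripper opening is about 13 mm on the 14 mm handle. The tool is within about 0.2 degrees of vertical.
- **Other keys and bystanders:** The two other keys stand upright in the tray. The tin and the spool look unmoved in the last side pictures and the brush was never approached; I did not measure any of the three.

**One disagreement:** The last side-depth reading put the key axis about 3 mm from the boss axis. The nut allows only about 1 mm of play, and the gripper may have spoiled that reading, so I trusted the measured depth instead. About 5 N of side load along x also remained at hand-in.

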